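# Hang the dipper on the strongbox liner

## Task

Pick up the brass dipper standing on the bench and hang it by its own hook on the front wall (the one with the brass lock plate in front of it) of the steel liner in the green strongbox: cup inside, hook fully down over the rim, hanging freely. The liner stands farther forward or back in the box each time, so feel gently for its wall; never knock or lean hard on the thin liner or the box, keep the dipper upright, and leave the goblet, casket and gold bar where they are.

Things in the scene. Friction and masses are not known exactly. Their poses are not given: they have to be found in the camera images.
- dipper: Brass dipper, 220 to 370 g, standing on its cup; origin at the centre of the cup's underside. Cup 56 mm wide, 40 mm high; behind it an upright flat shank 5 mm thick (x), 14 mm wide (y), with a downturned hook on its back and a wooden T-handle (along y) on top. Axes: z up along the shank, x from shank to cup, so the hook is on the -x side.
- dipper_grip (a point): Centre of the dipper's dark wooden T-handle, a bar 18 x 95 x 36 mm (x, y, z) across the top, held across its 18 mm thickness: 147 mm above the dipper's underside. The shank's back face lies 2.5 mm to -x of this point. Its underside is 29 mm above that of the hook's bridge. Hold it firmly, with 40 N or more. Axes as the dipper's.
- dipper_hook (a point): Where the rim comes to rest: middle of the hook's slot, at its bridge's underside; 6 mm to -x of and 47 mm below the grip's centre, 100 mm above the dipper's underside. The slot is 7 mm wide (x), from the shank's back face (3.5 mm to +x) to the hook's 4 mm thick leg (3.5 to 7.5 mm to -x), which reaches 18 mm below the bridge. Hook 14 mm wide (y).
- dipper_cup (a point): Centre of the dipper's cup, half-way up: 20 mm above its underside, 30.5 mm to +x of the grip's centre. Axes as the dipper's.
- chest: Green open strongbox fixed to the bench, 244 (x) x 256 (y) mm, walls 8 mm thick, 90 mm high; origin at the centre of its underside; x points from the front (small brass lock plate, towards the robot) to the back. An open steel liner stands in it, 160 (x) x 220 (y) mm, parallel to the box and centred in y, walls 4 mm thick, floor 14 mm above the bench.
- liner_front (a point): Fixed point on the box, 106 mm to -x of its origin, at the height of the liner's rim (135 mm); axes as the box's. The liner is clamped and does not shift, but its place along x is not reported: the inner face of its front wall is anywhere from 0 to 50 mm to +x of here. Bars up to 40 mm high lie in its back 60 mm. The liner dents if the dipper pushes it with over 15 N.
- goblet: Bystander: brass goblet 62 mm wide, 110 mm high, standing on the bench; origin at the centre of its underside.
- casket: Bystander: small brass casket with a rounded lid, 79 x 109 mm, 80 mm high; origin at the centre of its underside.
- bar: Bystander: small gold bar 50 x 110 mm, 22 mm high, lying flat; origin at the centre of its underside.
Not all that is in view belongs to the job. Leave any blue, pink or turquoise look-alike of the dipper alone.

How it is judged:
By the outcome, as a careful person would: the job done as asked, in the order asked, and still so for the second after the job is handed in, with the robot touching nothing.
It also fails if it takes over 58 s, if anything falls off the work surface, if the arm or the gripper's body presses on something with over 40 N, if the wrist force passes 120 N, or if a joint passes its speed limit or range.

## Robot

A 7-joint arm with a two-finger parallel gripper is mounted at the origin on the work surface. World frame = base frame: x ahead of the robot, y to its left, z up, the work surface at z = 0. Lengths are in m, angles in rad, forces in N, time in s.
With the tool pointing down it reaches from about 0.35 to 0.775 m from the base axis. Payload 3.1 kg.
Tool frame: the origin (TCP) lies at the very end of the fingers, on their centre line; the grasp point (between the pads) lies 19 mm behind it; z points along the fingers, y is the direction in which the jaws open and shut (so a half turn about z gives the same grasp; the last joint's range is limited). The gripper opens to 85 mm and grips with 20 to 120 N. Pads are 22 mm wide; open, the fingers measure 114 mm over their backs; the gripper's body (76 mm by 85 mm) begins 54 mm behind the grasp point. The pads swing forward as they close: fully open they stand 13 mm farther back than shut.
Start: joints at [-1.24, 0.311, 0.014, 1.512, -0.004, 1.319, -0.027], TCP at [0.2, 0.512, 0.231] pointing down, gripper open.
Joint ranges: [-2.7, 2.7], [-0.3, 1.91], [-1.27, 1.3], [0.12, 2.57], [-1.44, 4.58], [0.2, 2.03], [-3.05, 3.05]. Speed limits (rad/s): [2.79, 2.79, 3.14, 3.14, 3.14, 3.14, 3.14].

## Interface

Orientations are given as a rotation vector (axis times angle).
In Python, from station import r gives the robot as it stands.
- The arm moves only by the tool step_arm, never from a script. Its argument "rows" is a list that holds one entry, the list of rows, each a list of 7 numbers: the opening, from 0 (shut) to 1 (fully open), then the shift along the world's x, y, z in cm, then the turn, a rotation vector about the world's x, y, z in rad. A call has 1 to 20 rows; each row shifts and turns the commanded pose from where the row before left it; what a row does not reach is not made up. A row lasts 1/8 s, in which the tool goes at most 62.5 mm and 10.7 degrees, less where a joint would pass 70% of its speed; a pose out of reach is approached as far as the arm can. A call with a gripper value outside its range is refused whole. The fingers move at their own pace and stop on an object; "newtons" is the grip in N (left out, the last holds). Time passes only in rows, so rows that do not move let the fingers close. It gives the time, the measured TCP pose, the force and the opening at its end, in the units of the state.
- r.sense(): the state, without advancing time (a new reading comes with each control period).
- r.camera(name): name is "side" or "top" or "wrist"; returns (picture, depth): 384x512x3 uint8, blue, green, red; 384x512 float32, m along the optical axis (not along the pixel's ray), 0 where there is no reading.
- r.camera_model(name): a dict with "mtx" (3x3 intrinsics, pixels), "pose" (4x4, takes a point from camera to world coordinates); the wrist camera has in their place "hand_eye" (4x4, takes a point from camera to tool coordinates, whose origin is the TCP and whose axes are the flange's). Camera axes: x right, y up, looking along -z (the intrinsics and any distortion apply to the point x, -y, -z); pixel columns grow to the right and rows downward; lengths in m; the calibration is good to about 2 mm. A picture is of the moment at which its call begins: read the wrist's pose just before it. camera_model takes no time and is no camera call.
- r.job_done(): hands the job in, once; it reports no verdict.
The state is a dict: "clock": time; "q": joint angles; "joint_velocities": joint speeds; "tau": joint torques, N m; "ee_pos": TCP position; "tool_rot": TCP orientation; "ft_force": force on the tool from outside, world axes, zero at the start; "wrist_torque": the same for the moment, N m; "finger_gap": finger opening in m.
Only numpy, scipy, OpenCV 4.12 (cv2) and the standard library are available. Lean on these libraries where they do the work, as an engineer would, in place of code of your own. Each camera call takes 0.05 s, during which the arm holds its last target. There are 200 camera calls.

## Working session

There is one attempt and no reset: what is moved stays moved. The work goes in short steps, Python scripts to look and compute and a tool call to move; the robot and the scene stay as the last step left them, time stands still between calls to the robot, and variables do not carry over. Pictures are saved under pics/ and viewed, about 8 in all and at most 12, crops included, and the job is handed in when it is done.

Besides the shell and the picture viewer there is one more tool, called as name(argument=value, ...), one argument or row to a line, values as JSON. step_arm: Moves the arm, as the interface text tells. Its arguments: {"type":"object","properties":{"rows":{"type":"array","items":{"type":"array","items":{"type":"array","items":{"type":"number"}}}},"newtons":{"type":"number"}},"required":["rows"]}

```bash
mkdir -p pics; ls; python3 - <<'E'
from station import r
import cv2,numpy as np
np.set_printoptions(precision=4,suppress=True)
s=r.sense();print(s)
a,d=r.camera("top");b,e=r.camera("side")
np.savez("v0.npz",a=a,d=d,b=b,e=e)
cv2.imwrite("pics/top.png",a);cv2.imwrite("pics/side.png",b)
for n in("top","side","wrist"):print(n,r.camera_model(n))
E
```

```text
pics
{'clock': 0.0, 'q': array([-1.2397,  0.3117,  0.014 ,  1.5131, -0.0044,  1.3192, -0.0272]), 'joint_velocities': array([-0.0001, -0.0007, -0.0002,  0.0004, -0.0013, -0.0023,  0.0017]), 'tau': array([ -0.    , -37.992 ,   0.146 , -23.0596,   0.0121,   0.0136,
        -0.    ]), 'ee_pos': array([0.2001, 0.5115, 0.2302]), 'tool_rot': array([-0.582 , -3.0869,  0.0037]), 'ft_force': array([ 0.8516,  0.0874, -0.8814]), 'wrist_torque': array([-0.017 , -0.0166, -0.0213]), 'finger_gap': 0.08532272351500429}
top {'mtx': array([[389.87  ,   0.    , 253.7638],
       [  0.    , 389.87  , 189.742 ],
       [  0.    ,   0.    ,   1.    ]]), 'pose': array([[ 0.0024,  0.9926, -0.1215,  0.3672],
       [-0.9999,  0.001 , -0.0112,  0.0512],
       [-0.011 ,  0.1216,  0.9925,  1.3104],
       [ 0.    ,  0.    ,  0.    ,  1.    ]])}
side {'mtx': array([[483.0484,   0.    , 253.4493],
       [  0.    , 483.0484, 187.5934],
       [  0.    ,   0.    ,   1.    ]]), 'pose': array([[ 0.8779,  0.2839, -0.3856,  0.0411],
       [-0.4783,  0.481 , -0.7348, -0.8143],
       [-0.0231,  0.8295,  0.558 ,  0.7785],
       [ 0.    ,  0.    ,  0.    ,  1.    ]])}
wrist {'mtx': array([[266.071 ,   0.    , 255.2831],
       [  0.    , 266.071 , 193.6951],
       [  0.    ,   0.    ,   1.    ]]), 'hand_eye': array([[-0.001 ,  0.9502,  0.3117,  0.08  ],
       [ 1.    ,  0.0008,  0.0008, -0.    ],
       [ 0.0005,  0.3117, -0.9502, -0.1414],
       [ 0.    ,  0.    ,  0.    ,  1.    ]])}
```

View pics/top.png

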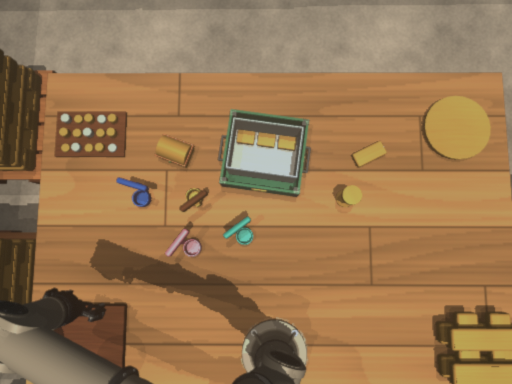

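View pics/side.png

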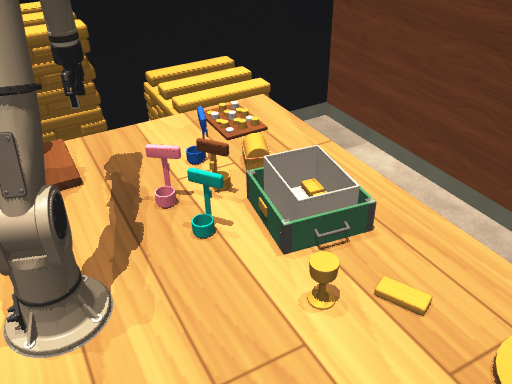

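The top view shows the brass dipper with its brown handle at (194,200) and its cup at (195,193). The box is centred at (265,152), with the lock plate at about (259,189). Blue, pink and teal look-alikes stand nearby. Next I'll measure from the depth points.

```bash
cat > h.py <<'E'
import numpy as np,cv2
np.set_printoptions(precision=4,suppress=True)
def cloud(d,K,P):
    v,u=np.mgrid[:d.shape[0],:d.shape[1]]
    p=np.stack([(u-K[0,2])/K[0,0]*d,-(v-K[1,2])/K[1,1]*d,-d],-1)
    return p@P[:3,:3].T+P[:3,3]
def rect(p):  # min-area rect of xy points: centre, sizes(mm), long-axis angle(deg) mod 180
    b=cv2.boxPoints(cv2.minAreaRect((p[:,:2]*1000).astype(np.float32)))
    e1,e2=b[1]-b[0],b[2]-b[1]; l=e1 if np.hypot(*e1)>np.hypot(*e2) else e2
    return b.mean(0),sorted([np.hypot(*e1),np.hypot(*e2)]),np.degrees(np.arctan2(l[1],l[0]))%180
E
python3 - <<'E'
from station import r
from h import *
z=np.load("v0.npz");m=r.camera_model("top");c=cloud(z["d"],m["mtx"],m["pose"])
mc=r.camera_model("side");cs=cloud(z["e"],mc["mtx"],mc["pose"])
def top(n,u0,u1,v0,v1,lo,hi,cc=c,img=z["a"],f=None):
    p=cc[v0:v1,u0:u1].reshape(-1,3);q=img[v0:v1,u0:u1].reshape(-1,3).astype(int)
    k=(p[:,2]>lo)&(p[:,2]<hi)
    if f: k&=f(q)
    p=p[k];print(n,len(p),p.mean(0),rect(p),"zmax",np.percentile(p[:,2],95))
    return p
top("handle T",172,214,180,215,.14,.19)
top("handle S",190,236,130,165,.135,.185,cs,z["b"],lambda q:(q[:,2]<150)&(q[:,1]<90))
top("cup T",172,214,180,215,.01,.06)
g=lambda q:(q[:,1]>q[:,2]+15)
top("box T",212,320,100,205,.075,.1,f=g)
top("box S",235,385,160,255,.08,.1,cs,z["b"])
top("liner T",212,320,100,205,.122,.145)
top("liner S",245,375,135,225,.122,.145,cs,z["b"])
for n,a in(("casket",(150,196,130,168)),("goblet",(335,368,180,210)),):top(n,*a,.03,.13)
top("lock T",245,275,180,195,.03,.12,f=lambda q:(q[:,2]>q[:,0]+50))
E
```

```text
handle T 220 [0.4762 0.2449 0.1608] (array([477.4256, 245.9313], dtype=float32), [np.float32(18.163664), np.float32(94.518654)], np.float32(126.23833)) zmax 0.16664706704921636
handle S 300 [0.4731 0.2372 0.1494] (array([470.8085, 239.9093], dtype=float32), [np.float32(16.125998), np.float32(93.58636)], np.float32(132.9548)) zmax 0.1620411961401202
cup T 80 [0.5089 0.2703 0.0305] (array([501.1734, 266.0298], dtype=float32), [np.float32(51.643047), np.float32(54.59672)], np.float32(9.397978)) zmax 0.04485508420590487
box T 703 [0.628  0.0335 0.0885] (array([642.9987,  32.6472], dtype=float32), [np.float32(244.48167), np.float32(254.90945)], np.float32(82.097374)) zmax 0.0927699407788324
box S 2022 [ 0.6193 -0.0049  0.0889] (array([641.6965,  31.4431], dtype=float32), [np.float32(248.60457), np.float32(261.31424)], np.float32(81.375534)) zmax 0.09808184282318828
liner T 461 [0.6499 0.0326 0.1323] (array([645.7077,  32.5679], dtype=float32), [np.float32(162.44978), np.float32(219.97179)], np.float32(82.159515)) zmax 0.13722997670869574
liner S 1047 [0.6423 0.0225 0.13  ] (array([644.0287,  33.2505], dtype=float32), [np.float32(162.86075), np.float32(227.26257)], np.float32(82.12365)) zmax 0.13606033573508464
casket 801 [0.6511 0.3286 0.0672] (array([654.6345, 332.4094], dtype=float32), [np.float32(83.95816), np.float32(108.91816)], np.float32(68.52943)) zmax 0.08027337673967283
goblet 327 [ 0.4996 -0.2362  0.1081] (array([ 500.205 , -237.9512], dtype=float32), [np.float32(58.987736), np.float32(59.84855)], np.float32(116.10321)) zmax 0.11299347280892287
lock T 36 [0.5196 0.0506 0.0631] (array([519.824 ,  49.9069], dtype=float32), [np.float32(5.550078), np.float32(43.27142)], np.float32(80.14993)) zmax 0.07202664425660521
```

step_arm(
  rows=[
    [[1,2.77,-2.66,0.3,0,0,-0.0567],[1,2.77,-2.66,0.3,0,0,-0.0567],[1,2.77,-2.66,0.3,0,0,-0.0567],[1,2.77,-2.66,0.3,0,0,-0.0567],[1,2.77,-2.66,0.3,0,0,-0.0567],[1,2.77,-2.66,0.3,0,0,-0.0567],[1,2.77,-2.66,0.3,0,0,-0.0567],[1,2.77,-2.66,0.3,0,0,-0.0567],[1,2.77,-2.66,0.3,0,0,-0.0567],[1,2.77,-2.66,0.3,0,0,-0.0567],[1,0,0,0,0,0,0],[1,0,0,0,0,0,0]],
  ],
)

```text
clock: 1.6
ee_pos: [0.4765, 0.2469, 0.2607]
tool_rot: [-1.42, -2.8, 0.001]
ft_force: [-0.4, 0.5, 0.4]
finger_gap: 0.0855
```

```bash
cat >> h.py <<'E'
from scipy.spatial.transform import Rotation as R
def wrist(r):
    s=r.sense();a,d=r.camera("wrist");m=r.camera_model("wrist")
    T=np.eye(4);T[:3,:3]=R.from_rotvec(s["tool_rot"]).as_matrix();T[:3,3]=s["ee_pos"]
    return s,a,d,cloud(d,m["mtx"],T@m["hand_eye"]),T
E
python3 - <<'E'
from station import r
from h import *
s,a,d,c,T=wrist(r)
print(s["clock"],s["ee_pos"],s["q"],s["ft_force"],s["finger_gap"]);print(T)
cv2.imwrite("pics/w1.png",a)
q=a.astype(int);k=(c[...,2]>.155)&(c[...,2]<.175)&(np.hypot(c[...,0]-.477,c[...,1]-.246)<.08)&(d>0)
p=c[k];print(len(p),rect(p),np.median(p[:,2]),p.mean(0))
v,u=np.nonzero(k);print(u.mean(),v.mean())
E
```

```text
1.6 [0.4765 0.2469 0.2607] [-0.7589  0.2744  0.3229  1.5026 -0.0887  1.3803  0.2017] [-0.4347  0.5286  0.3948] 0.0854852603755481
[[-0.5908  0.8068 -0.0017  0.4765]
 [ 0.8068  0.5908  0.0004  0.2469]
 [ 0.0013 -0.0011 -1.      0.2607]
 [ 0.      0.      0.      1.    ]]
1706 (array([475.6104, 246.8861], dtype=float32), [np.float32(17.665525), np.float32(92.6754)], np.float32(126.77293)) 0.16284861760410663 [0.4742 0.2494 0.1624]
255.16002344665884 190.87104337631888
```

View pics/w1.png

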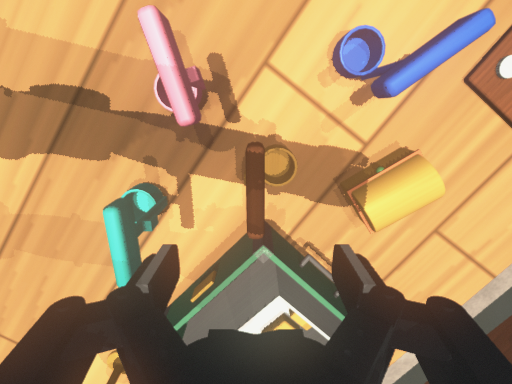

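The handle is centred at (256,190) in the wrist view, midway between the fingers. Its measured size (18x93) and height (163 mm) match the description, so I'll descend and grip.

step_arm(
  rows=[
    [[1,-0.1,0,-2.5,0,0,0.01],[1,0,0,-2.5,0,0,0],[1,0,0,-2.5,0,0,0],[1,0,0,-2.5,0,0,0],[1,0,0,-2.0,0,0,0],[1,0,0,-1.3,0,0,0],[1,0,0,0,0,0,0],[0,0,0,0,0,0,0],[0,0,0,0,0,0,0],[0,0,0,0,0,0,0],[0,0,0,0,0,0,0],[0,0,0,0,0,0,0],[0,0,0,0,0,0,0],[0,0,0,0,0,0,0]],
  ],
  newtons=80,
)

```text
clock: 3.4
ee_pos: [0.4766, 0.2463, 0.1288]
tool_rot: [1.408, 2.808, 0.001]
ft_force: [-1.3, 0.0, 4.9]
finger_gap: 0.0174
```

```bash
python3 - <<'E'
from station import r
from h import *
s=r.sense();print(s["ee_pos"],s["ft_force"],s["wrist_torque"],s["finger_gap"]);T=R.from_rotvec(s["tool_rot"]).as_matrix();print(T, np.degrees(np.arctan2(T[1,1],T[0,1])))
E
```

```text
[0.4766 0.2463 0.1288] [-1.2651  0.0243  4.876 ] [-0.1725  0.2308 -0.0154] 0.01741529354945632
[[-0.598   0.8015  0.0006]
 [ 0.8015  0.598   0.0003]
 [-0.0001  0.0007 -1.    ]] 36.72644599506275
```

step_arm(
  rows=[
    [[0,0,0,1,0,0,0],[0,0,0,2.5,0,0,0],[0,0,0,3,0,0,0],[0,0,0,3,0,0,0],[0,0,0,3,0,0,0],[0,0,0,3,0,0,0],[0,0,0,2.5,0,0,0],[0,1.125,-2.06,0,0,0,-0.078],[0,1.125,-2.06,0,0,0,-0.078],[0,1.125,-2.06,0,0,0,-0.078],[0,1.125,-2.06,0,0,0,-0.078],[0,1.125,-2.06,0,0,0,-0.078],[0,1.125,-2.06,0,0,0,-0.078],[0,1.125,-2.06,0,0,0,-0.078],[0,1.125,-2.06,0,0,0,-0.078],[0,1.125,-2.06,0,0,0,-0.078],[0,1.125,-2.06,0,0,0,-0.078],[0,0,0,0,0,0,0],[0,0,0,0,0,0,0]],
  ],
)

```text
clock: 5.78
ee_pos: [0.5888, 0.041, 0.3081]
tool_rot: [-2.369, -2.061, -0.001]
ft_force: [-0.4, 0.2, -1.9]
finger_gap: 0.0171
```

```bash
python3 - <<'E'
from station import r
from h import *
s,a,d,c,T=wrist(r)
b,e=r.camera("side")
print(s["ee_pos"],s["ft_force"],s["wrist_torque"],s["finger_gap"]);print(T, np.degrees(np.arctan2(T[1,1],T[0,1])))
cv2.imwrite("pics/p2.png",np.hstack([a,b])[::1,:]) ; cv2.imwrite("pics/p2.png",cv2.resize(np.hstack([a[:,:],b[40:,:][:344] if 0 else b]),(800,300)))
m=r.camera_model("side");cs=cloud(e,m["mtx"],m["pose"])
# liner rim from wrist
C=np.array([.643,.0326]);ex=np.array([.9905,-.1374]);ey=np.array([.1374,.9905])
for n,cc in(("w",c),("s",cs)):
    p=cc.reshape(-1,3);p=p[(p[:,2]>.129)&(p[:,2]<.141)]
    q=p[:,:2]-C;S=q@ex*1000;Y=q@ey*1000
    k=(abs(Y)<100)&(abs(S+76)<12);print(n,k.sum(),np.percentile(S[k],[5,25,50,75,95]) if k.any() else "")
    for lo,hi in((-105,-50),(50,105)):
        j=k&(Y>lo)&(Y<hi)
        if j.any():print(lo,j.sum(),np.percentile(S[j],[5,50,95]))
E
```

```text
[0.5888 0.041  0.3081] [-0.3864  0.1874 -1.9373] [0.0646 0.1244 0.0402] 0.01713410615355851
[[ 0.1381  0.9904 -0.0006  0.5888]
 [ 0.9904 -0.1381  0.0012  0.041 ]
 [ 0.0011 -0.0008 -1.      0.3081]
 [ 0.      0.      0.      1.    ]] -7.937593278901491
w 354 [-78.0464 -77.2903 -76.1971 -75.1054 -74.2796]
50 170 [-77.9662 -76.107  -74.2682]
s 136 [-80.2436 -79.1441 -78.2994 -77.1052 -74.8256]
-105 37 [-80.0406 -78.4903 -75.2066]
50 30 [-80.1105 -78.204  -75.3862]
```

View pics/p2.png

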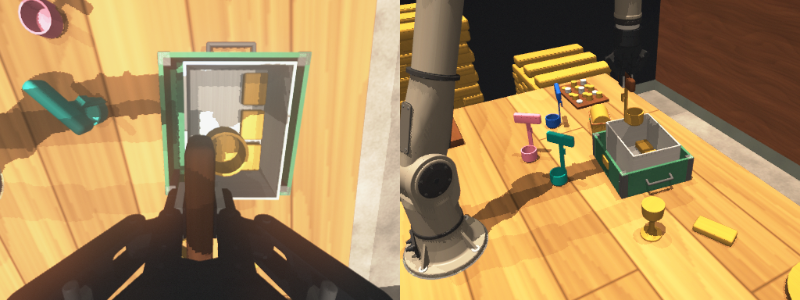

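The dipper hangs upright over the liner, with the cup on the back side. The wrist camera puts the front wall's centre at about s=-76 mm, and my grip is at s=-54.8. I'll lower the cup inside but keep the hook tip above the rim.

step_arm(
  rows=[
    [[0,0,0,-1,0,0,0],[0,0,0,-1.8,0,0,0],[0,0,0,-1.8,0,0,0],[0,0,0,-1.8,0,0,0],[0,0,0,-1.8,0,0,0],[0,0,0,-1.8,0,0,0],[0,0,0,-1.2,0,0,0],[0,0,0,-0.6,0,0,0],[0,-0.5,0.07,0,0,0,0],[0,-0.4,0.055,0,0,0,0],[0,0,0,0,0,0,0],[0,0,0,0,0,0,0],[0,0,0,0,0,0,0]],
  ],
)

```text
clock: 7.5
ee_pos: [0.58, 0.0415, 0.1905]
tool_rot: [2.37, 2.062, 0.001]
ft_force: [-1.1, 0.2, -2.3]
finger_gap: 0.0173
```

```bash
cat > q.py <<'E'
from station import r
from h import *
s=r.sense();p=s["ee_pos"]
T=R.from_rotvec(s["tool_rot"]).as_matrix()
q=p[:2]-[.643,.0326];ex=np.array([.9905,-.1374])
print(s["clock"],p,"s,y mm",q@ex*1000,q@[.1374,.9905]*1000,"F",s["ft_force"],"Fx",s["ft_force"][:2]@ex,"M",s["wrist_torque"],s["finger_gap"],"yaw",np.degrees(np.arctan2(T[1,1],T[0,1])),T[2])
E
python3 q.py
```

```text
7.5 [0.58   0.0415 0.1905] s,y mm -63.61652250307021 0.11535216653157554 F [-1.0802  0.16   -2.3236] Fx -1.0919051613328896 M [-0.02    0.0514 -0.0353] 0.01728165574402136 yaw -7.963863223433231 [ 0.0001  0.0005 -1.    ]
```

step_arm(
  rows=[
    [[0,-0.15,0.02,0,0,0,0],[0,-0.15,0.02,0,0,0,0],[0,-0.1,0.014,0,0,0,0],[0,-0.1,0.014,0,0,0,0],[0,0,0,0,0,0,0],[0,0,0,0,0,0,0]],
  ],
)

```text
clock: 8.25
ee_pos: [0.5749, 0.0422, 0.1903]
tool_rot: [2.37, 2.062, 0.0]
ft_force: [0.4, -0.7, -2.7]
finger_gap: 0.0167
```

```bash
python3 q.py
```

```text
8.25 [0.5749 0.0422 0.1903] s,y mm -68.81094572691698 0.1116005717240452 F [ 0.3644 -0.681  -2.6517] Fx 0.45454840621340126 M [0.0252 0.038  0.0594] 0.016671798845308224 yaw -7.960054143227666 [-0.      0.0002 -1.    ]
```

step_arm(
  rows=[
    [[0,-0.05,0.007,0,0,0,0],[0,-0.05,0.007,0,0,0,0],[0,0,0,0,0,0,0],[0,0,0,0,0,0,0]],
  ],
)

```text
clock: 8.75
ee_pos: [0.5738, 0.0423, 0.1903]
tool_rot: [2.37, 2.062, 0.0]
ft_force: [-1.1, 0.3, -2.5]
finger_gap: 0.0169
```

```bash
python3 q.py
```

```text
8.75 [0.5738 0.0423 0.1903] s,y mm -69.85613508482332 0.10141221714226951 F [-1.1095  0.2504 -2.4837] Fx -1.1333901133135114 M [0.0301 0.0384 0.0002] 0.016910885643555855 yaw -7.96184933180991 [-0.      0.0001 -1.    ]
```

step_arm(
  rows=[
    [[0,-0.05,0.007,0,0,0,0],[0,0,0,0,0,0,0],[0,0,0,0,0,0,0]],
  ],
)

```text
clock: 9.12
ee_pos: [0.5733, 0.0424, 0.1903]
tool_rot: [2.37, 2.062, 0.0]
ft_force: [-0.5, -0.5, -3.9]
finger_gap: 0.0171
```

```bash
python3 q.py
```

```text
9.125 [0.5733 0.0424 0.1903] s,y mm -70.37494040358912 0.10192561248698707 F [-0.4658 -0.5229 -3.9383] Fx -0.38952063057248115 M [-0.0345  0.0614  0.0045] 0.017103917704785775 yaw -7.9601116833397265 [-0.  0. -1.]
```

Still free. I'll continue in 0.5 mm steps.

step_arm(
  rows=[
    [[0,-0.05,0.007,0,0,0,0],[0,0,0,0,0,0,0],[0,0,0,0,0,0,0]],
  ],
)

```text
clock: 9.5
ee_pos: [0.5728, 0.0425, 0.1903]
tool_rot: [2.37, 2.062, 0.0]
ft_force: [0.4, -0.3, -3.5]
finger_gap: 0.0168
```

```bash
python3 q.py
```

```text
9.5 [0.5728 0.0425 0.1903] s,y mm -70.889152498398 0.13046363724699997 F [ 0.4282 -0.333  -3.4739] Fx 0.46991171575663115 M [ 0.0375  0.0664 -0.0024] 0.016846553556633403 yaw -7.958147920557872 [-0.  0. -1.]
```

step_arm(
  rows=[
    [[0,-0.05,0.007,0,0,0,0],[0,0,0,0,0,0,0],[0,0,0,0,0,0,0]],
  ],
)

```text
clock: 9.88
ee_pos: [0.5723, 0.0425, 0.1903]
tool_rot: [2.37, 2.062, 0.0]
ft_force: [0.5, -0.3, -2.3]
finger_gap: 0.0175
```

```bash
python3 q.py
```

```text
9.875 [0.5723 0.0425 0.1903] s,y mm -71.36521188948711 0.12929618717243646 F [ 0.4904 -0.2525 -2.2577] Fx 0.5204778642531782 M [ 0.0047  0.0632 -0.0223] 0.017540639211548473 yaw -7.9561451829798076 [-0.      0.0001 -1.    ]
```

step_arm(
  rows=[
    [[0,-0.05,0.007,0,0,0,0],[0,0,0,0,0,0,0],[0,0,0,0,0,0,0]],
  ],
)

```text
clock: 10.25
ee_pos: [0.5719, 0.0426, 0.1903]
tool_rot: [2.37, 2.062, 0.0]
ft_force: [0.0, 0.2, -3.8]
finger_gap: 0.0175
```

```bash
python3 q.py
```

```text
10.25 [0.5719 0.0426 0.1903] s,y mm -71.81805585423312 0.13063766751403846 F [ 0.0499  0.1617 -3.7511] Fx 0.027234090100759875 M [-0.0399 -0.1066  0.0139] 0.017494645198095578 yaw -7.957702246937661 [-0.      0.0002 -1.    ]
```

step_arm(
  rows=[
    [[0,-0.05,0.007,0,0,0,0],[0,0,0,0,0,0,0],[0,0,0,0,0,0,0]],
  ],
)

```text
clock: 10.62
ee_pos: [0.5717, 0.0426, 0.1904]
tool_rot: [2.37, 2.061, 0.001]
ft_force: [0.9, -0.1, -3.3]
finger_gap: 0.0169
```

```bash
python3 q.py
```

```text
10.625 [0.5717 0.0426 0.1904] s,y mm -71.98901526530454 0.10603982722102306 F [ 0.8754 -0.096  -3.2968] Fx 0.8802245119288941 M [-0.0809 -0.4614  0.0547] 0.01687110842339166 yaw -7.962704318238996 [-0.     0.001 -1.   ]
```

Contact is felt at s≈-71.8 mm: the moment jumped and the motion stalled. The camera predicted -71.6. I'll back off so the slot is centred over the wall, then lower.

step_arm(
  rows=[
    [[0,0.1,-0.014,0,0,0,0],[0,0.1,-0.014,0,0,0,0],[0,0,0,0,0,0,0],[0,0,0,0,0,0,0]],
  ],
)

```text
clock: 11.12
ee_pos: [0.5731, 0.0424, 0.1902]
tool_rot: [-2.37, -2.062, 0.001]
ft_force: [-0.8, -0.5, -3.0]
finger_gap: 0.0173
```

```bash
python3 q.py
```

```text
11.125 [0.5731 0.0424 0.1902] s,y mm -70.6166025768876 0.11702178228887791 F [-0.8462 -0.4967 -2.9843] Fx -0.7699397381077476 M [ 0.0243  0.0754 -0.0011] 0.01726251226288817 yaw -7.960151582079341 [-0.     -0.0006 -1.    ]
```

step_arm(
  rows=[
    [[0,0.03,-0.004,-0.1,0,0,0],[0,0,0,-0.2,0,0,0],[0,0,0,-0.2,0,0,0],[0,0,0,-0.2,0,0,0],[0,0,0,-0.1,0,0,0],[0,0,0,-0.1,0,0,0],[0,0,0,-0.1,0,0,0],[0,0,0,0,0,0,0]],
  ],
)

```text
clock: 12.12
ee_pos: [0.5735, 0.0424, 0.1802]
tool_rot: [-2.37, -2.062, 0.0]
ft_force: [0.0, -0.4, -3.3]
finger_gap: 0.0173
```

```bash
python3 q.py
```

```text
12.125 [0.5735 0.0424 0.1802] s,y mm -70.14807225291847 0.13038236854379057 F [ 0.0203 -0.3511 -3.3342] Fx 0.06829359409881518 M [-0.0173  0.0824  0.0372] 0.017311091343073508 yaw -7.9585418188674115 [-0.0001 -0.0002 -1.    ]
```

step_arm(
  rows=[
    [[0,0,0,-0.1,0,0,0],[0,0,0,-0.1,0,0,0],[0,0,0,-0.1,0,0,0],[0,0,0,0,0,0,0]],
  ],
)

```text
clock: 12.62
ee_pos: [0.5735, 0.0423, 0.1772]
tool_rot: [-2.37, -2.062, 0.0]
ft_force: [-1.0, 0.1, -3.2]
finger_gap: 0.0168
```

```bash
python3 q.py
```

```text
12.625 [0.5735 0.0423 0.1772] s,y mm -70.1366778764314 0.10979074997278486 F [-0.9947  0.0813 -3.2155] Fx -0.9963833629299514 M [-0.0061  0.0274  0.0163] 0.016827702203470237 yaw -7.958716091005227 [-0.0001 -0.0001 -1.    ]
```

step_arm(
  rows=[
    [[0,0,0,-0.15,0,0,0],[0,0,0,-0.2,0,0,0],[0,0,0,-0.2,0,0,0],[0,0,0,-0.2,0,0,0],[0,0,0,-0.2,0,0,0],[0,0,0,0,0,0,0]],
  ],
)

```text
clock: 13.38
ee_pos: [0.5734, 0.0423, 0.1675]
tool_rot: [-2.37, -2.062, 0.001]
ft_force: [-0.4, 0.2, -2.7]
finger_gap: 0.0168
```

```bash
python3 q.py
```

```text
13.375 [0.5734 0.0423 0.1675] s,y mm -70.25887060100476 0.06480220368731913 F [-0.4229  0.2382 -2.7404] Fx -0.4516334349406387 M [ 0.0062  0.0693 -0.0165] 0.016814775359642223 yaw -7.9616256431574834 [-0.0002 -0.0005 -1.    ]
```

The hook has slid well over the wall with no resistance. I'll lower the last ~3.7 mm gently until the bridge touches the rim.

step_arm(
  rows=[
    [[0,0,0,-0.1,0,0,0],[0,0,0,-0.1,0,0,0],[0,0,0,-0.05,0,0,0],[0,0,0,-0.05,0,0,0],[0,0,0,0,0,0,0]],
  ],
)

```text
clock: 14.0
ee_pos: [0.5736, 0.0424, 0.1648]
tool_rot: [2.37, 2.062, -0.0]
ft_force: [0.3, -0.8, -2.6]
finger_gap: 0.0167
```

```bash
python3 q.py
```

```text
14.0 [0.5736 0.0424 0.1648] s,y mm -70.0927355989147 0.1404420954478022 F [ 0.272  -0.8405 -2.6261] Fx 0.38491934421950086 M [ 0.0123  0.0789 -0.0612] 0.016738648023040422 yaw -7.959567055031281 [-0.  0. -1.]
```

step_arm(
  rows=[
    [[0,0,0,-0.05,0,0,0],[0,0,0,0,0,0,0],[0,0,0,0,0,0,0]],
  ],
)

```text
clock: 14.38
ee_pos: [0.5736, 0.0424, 0.1643]
tool_rot: [-2.37, -2.062, -0.0]
ft_force: [-0.9, 0.2, -2.8]
finger_gap: 0.0173
```

```bash
python3 q.py
```

```text
14.375 [0.5736 0.0424 0.1643] s,y mm -70.09772637577714 0.13279234002405624 F [-0.8823  0.2204 -2.8263] Fx -0.904240908316816 M [ 0.0395  0.0545 -0.0449] 0.017334404857275585 yaw -7.958679525228342 [ 0.  0. -1.]
```

step_arm(
  rows=[
    [[0,0,0,-0.05,0,0,0],[0,0,0,0,0,0,0],[0,0,0,0,0,0,0]],
  ],
)

```text
clock: 14.75
ee_pos: [0.5737, 0.0424, 0.1639]
tool_rot: [2.37, 2.062, 0.0]
ft_force: [-0.6, 0.3, -1.8]
finger_gap: 0.0172
```

```bash
python3 q.py
```

```text
14.75 [0.5737 0.0424 0.1639] s,y mm -70.02199044320591 0.13132180911084815 F [-0.5995  0.2804 -1.8428] Fx -0.6323596623109949 M [0.0106 0.0544 0.0138] 0.017244209629792416 yaw -7.959122208213542 [-0.      0.0002 -1.    ]
```

step_arm(
  rows=[
    [[0,0,0,-0.04,0,0,0],[0,0,0,0,0,0,0],[0,0,0,0,0,0,0]],
  ],
)

```text
clock: 15.12
ee_pos: [0.5737, 0.0423, 0.1638]
tool_rot: [2.37, 2.062, 0.001]
ft_force: [-0.4, 0.3, 1.9]
finger_gap: 0.0168
```

```bash
python3 q.py
```

```text
15.125 [0.5737 0.0423 0.1638] s,y mm -69.96071513932124 0.11202729416195276 F [-0.4317  0.2885  1.9341] Fx -0.4672745000087208 M [-0.0148  0.3027 -0.0058] 0.016849083737233556 yaw -7.958102652031095 [ 0.0002  0.0004 -1.    ]
```

The bridge touched at TCP z=0.1638, the height predicted, with a light load of about 4.5 N. I'll release and retreat straight up.

step_arm(
  rows=[
    [[0.25,0,0,0,0,0,0],[0.4,0,0,0,0,0,0],[0.6,0,0,0,0,0,0],[0.8,0,0,0,0,0,0],[1,0,0,0,0,0,0],[1,0,0,0,0,0,0],[1,0,0,0,0,0,0]],
  ],
)

```text
clock: 16.0
ee_pos: [0.5736, 0.0423, 0.1634]
tool_rot: [2.37, 2.062, 0.0]
ft_force: [0.5, 0.3, 1.2]
finger_gap: 0.0852
```

```bash
python3 q.py; python3 - <<'E'
from station import r
import cv2,numpy as np
b,e=r.camera("side");a,d=r.camera("wrist")
cv2.imwrite("pics/p3.png",np.hstack([cv2.resize(b[90:270,200:400],(400,360)),cv2.resize(a,(400,360))]))
E
```

```text
16.0 [0.5736 0.0423 0.1634] s,y mm -70.05608985137613 0.09519489082388276 F [0.48   0.2983 1.1558] Fx 0.43450210807023215 M [-0.0408  0.0114  0.0069] 0.08522411869982427 yaw -7.963329744485961 [-0.      0.0001 -1.    ]
```

View pics/p3.png

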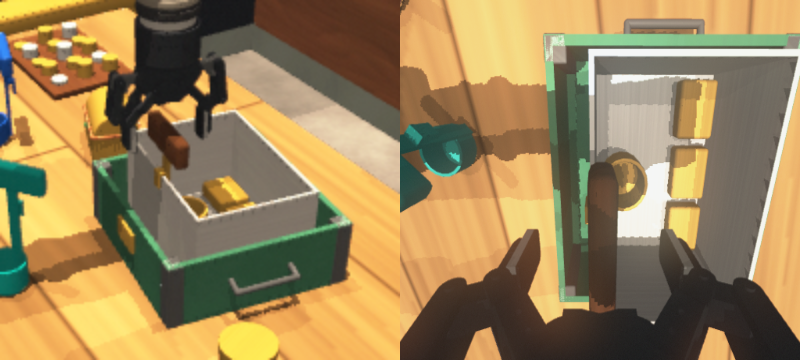

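The dipper hangs on the front wall with its hook outside at (160,178) and its cup inside at (190,208). The fingers are clear on both sides, so I'll retreat upward.

step_arm(
  rows=[
    [[1,0,0,0.5,0,0,0],[1,0,0,1.5,0,0,0],[1,0,0,2.5,0,0,0],[1,0,0,3,0,0,0],[1,0,0,3,0,0,0],[1,0,0,2,0,0,0],[1,-2,3,1,0,0,0],[1,-2,4,0,0,0,0],[1,-2,5,0,0,0,0],[1,-2,5,0,0,0,0],[1,0,0,0,0,0,0],[1,0,0,0,0,0,0],[1,0,0,0,0,0,0]],
  ],
)

```text
clock: 17.73
ee_pos: [0.4946, 0.2102, 0.2991]
tool_rot: [2.373, 2.057, 0.001]
ft_force: [0.5, -0.4, 0.7]
finger_gap: 0.085
```

```bash
python3 q.py; python3 - <<'E'
from station import r
from h import *
C=np.array([.643,.0326]);E=np.array([[.9905,-.1374],[.1374,.9905]])
b,e=r.camera("side");a,d=r.camera("top")
z=np.load("v0.npz")
m=r.camera_model("top");c=cloud(d,m["mtx"],m["pose"])
p=c.reshape(-1,3);q=(p[:,:2]-C)@E.T
k=(p[:,2]>.155)&(p[:,2]<.215)&(abs(q[:,0]+70)<30)&(abs(q[:,1])<60)
print("handle",k.sum(),"s,y",np.median(q[k],0)*1000,rect(p[k]),"z",np.percentile(p[k,2],[5,50,95]))
for lo,hi in((-50,-25),(-25,25),(25,50)):
    j=k&(q[:,1]*1e3>lo)&(q[:,1]*1e3<hi);print(lo,np.percentile(p[j,2],90))
for n,(u0,u1,v0,v1) in dict(casket=(155,196,130,168),goblet=(335,368,180,210),bar=(345,392,138,170)).items():
    print(n,np.abs(a[v0:v1,u0:u1].astype(int)-z["a"][v0:v1,u0:u1]).max(-1).__gt__(40).sum())
cv2.imwrite("pics/p4.png",np.hstack([cv2.resize(b[90:270,200:400],(400,360)),cv2.resize(a[90:250,150:330],(400,360))]))
E
```

```text
17.725 [0.4946 0.2102 0.2991] s,y mm -171.43794180931562 155.56127863816724 F [ 0.4891 -0.3981  0.7167] Fx 0.5391407678285779 M [-0.0095 -0.0158 -0.0115] 0.08504834050924136 yaw -8.171687606912618 [-0.0003  0.0013 -1.    ]
  return _methods._mean(a, axis=axis, dtype=dtype,
  ret = um.true_divide(
Traceback (most recent call last):
IndexError: index -1 is out of bounds for axis 0 with size 0
```

The arm hides the handle from the top camera, so I'll check with the side view.

```bash
python3 - <<'E'
from station import r
from h import *
C=np.array([.643,.0326]);E=np.array([[.9905,-.1374],[.1374,.9905]])
b,e=r.camera("side");a,d=r.camera("top");z=np.load("v0.npz")
m=r.camera_model("side");p=cloud(e,m["mtx"],m["pose"]).reshape(-1,3);q=(p[:,:2]-C)@E.T*1e3
k=(p[:,2]>.15)&(p[:,2]<.22)&(abs(q[:,0]+70)<30)&(abs(q[:,1])<60)
print(k.sum(),"s,y",np.median(q[k],0),rect(p[k]),"z",np.percentile(p[k,2],[5,50,98]))
for lo,hi in((-50,-20),(-20,20),(20,50)):
    j=k&(q[:,1]>lo)&(q[:,1]<hi);print(lo,np.percentile(p[j,2],98))
for n,(u0,u1,v0,v1) in dict(casket=(240,272,130,170),goblet=(300,345,248,310),bar=(370,436,275,315)).items():
    print(n,(np.abs(b[v0:v1,u0:u1].astype(int)-z["b"][v0:v1,u0:u1]).max(-1)>50).sum())
cv2.imwrite("pics/p4.png",np.hstack([cv2.resize(b[90:270,200:400],(400,360)),cv2.resize(a,(400,360))]))
E
```

```text
366 s,y [-75.4906 -12.724 ] (array([573.7021,  40.0151], dtype=float32), [np.float32(20.532145), np.float32(96.184784)], np.float32(80.5195)) z [0.1679 0.1905 0.2008]
-50 0.20065647545133536
-20 0.20074095102741063
20 0.20064756783565302
casket 63
goblet 0
bar 0
```

View pics/p4.png

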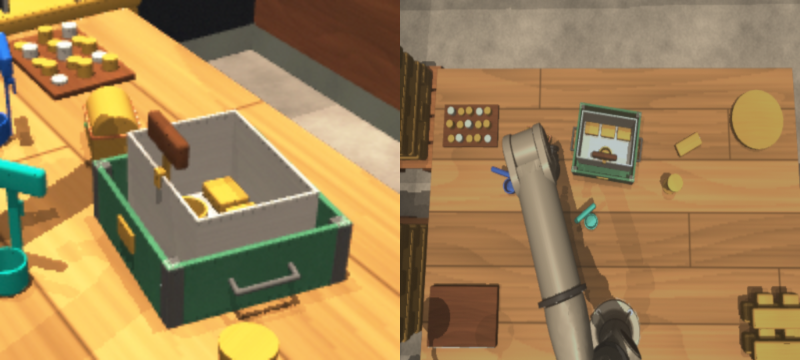

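The handle top is level at 200.7 mm; a fully seated hook should put it at 200 mm. The hook is at (160,178) outside the wall and the cup is inside. I'm handing in.

```bash
python3 -c "
from station import r
print(r.job_done())"
```

```text
the job is handed in; nothing more can be done
None
```

The brass dipper is hanging by its hook on the front wall of the liner, cup inside, and the job is handed in at about 18 s on the robot's clock. I gripped the handle at 80 N, felt for the inner face of the wall (contact about 0.2 mm from where the camera put it), then centred the slot and lowered the hook. The bridge touched the rim with about 4.5 N.

**Last checks:**
- **Seating:** the handle top is level along its length at 200.7 mm, against 200 mm expected for a fully seated hook. The side picture shows the hook outside the wall and the cup inside.
- **Robot clear:** the gripper is open, well away from the dipper, and reads under 1 N.
- **Bystanders:** the goblet and gold bar are unchanged in the side view. The casket's image patch differed in 63 pixels. I put that down to the dipper and its shadow having moved, because the arm never went near it, but I did not re-measure the casket.
- **Failed check:** my first final check from the top camera found no handle points, probably because the arm was in the way. The handle height and level come from the side camera instead.

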